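Tip the castor rollers into the stock box and shut it

ROBOT

A 6-joint arm with a two-finger parallel gripper is mounted at the origin on the work surface. World frame = base frame: x ahead of the robot, y to its left, z up, the work surface at z = 0. Lengths are in mm, angles in degrees, forces in N, time in s.
With the tool pointing down it reaches from about 250 to 775 mm from the base axis. Payload 4 kg.
Tool frame: the origin (TCP) lies midway between the tips of the shut fingers; the grasp point (between the pads) lies 19 mm behind it; z points along the fingers, y is the line along which they close (so a half turn about z gives the same grasp; the last joint's range is limited). The gripper opens to 85 mm and grips with 20 to 120 N. Pads are 22 mm wide; open, the fingers measure 114 mm over their backs; the gripper's body (76 mm by 85 mm) begins 54 mm behind the grasp point. The pads swing forward as they close: fully open they stand 13 mm farther back than shut.
Start: joints at [-75.923, 4.996, 78.535, -0, 96.463, -5.907], TCP at [187.971, -516.899, 231.341] pointing down, gripper open.
Joint ranges: [-177.83, 177.83], [-43.37, 116.18], [15.69, 146.23], [-61.86, 241.86], [9.47, 152.12], [-147.06, 147.06]. Speed limits (degrees/s): [159.86, 159.86, 180, 180, 180, 180].

INTERFACE

Orientations are given as [roll, pitch, yaw] about the fixed x, y, z axes, in that order (R = Rz(yaw) Ry(pitch) Rx(roll)).
In Python, from bench import * gives the robot as it stands.
- The arm moves only by the shell command python3 -m crank 'ROWS' [OPENING] [FORCE]. ROWS is JSON, a list of rows, each a list of 2 entries, a list of its own where there are three numbers: the shift along the tool's x, y, z as a fraction of full scale, then the turn, a rotation vector about the tool's x, y, z as a fraction of full scale. In form: [[[x, y, z], [rx, ry, rz]], ...]. A call has 1 to 8 rows; each row shifts and turns the commanded pose from where the row before left it, along the tool's axes as they then stand; what a row does not reach is not made up. Full scale, the value 1, is 0.1 m for a shift and 60 degrees for a turn. A row lasts 1/8 s, in which the tool goes at most 62.5 mm and 10.7 degrees, less where a joint would pass 70% of its speed; a pose out of reach is approached as far as the arm can. A call with a number of a shift or a turn outside -1 to 1 is refused whole. A call with a gripper value outside its range is refused whole. OPENING is the opening, from -1 (shut) to 1 (fully open), set as the call begins (- or left out, the last holds). The fingers move at their own pace and stop on an object; FORCE is the grip in N (left out, the last holds). Time passes only in rows, so rows that do not move let the fingers close. It gives the time, the measured TCP pose, the force, the opening and the grip force at its end, in the units of the state.
- observe(): the state, without advancing time (a new reading comes with each control period).
- grab_frame(name): name is "scene" or "top" or "wrist"; returns a dict with "image" (420x560x3 uint8, blue, green, red), "range_z" (420x560 float32, mm along the optical axis (not along the pixel's ray), 0 where there is no reading), "vertical_fov" (degrees; the focal length in pixels is half the picture's height over the tangent of half this angle, whatever the lens; pixels are square), "cx", "cy" (the principal point, pixels), "R" (3x3) and "t" (3): a world point X has camera coordinates R X + t. Camera axes: x right, y down, z forward; pixel columns grow to the right and rows downward; lengths in mm; the calibration is good to about 2 mm. A picture is of the moment at which its call begins.
- sign_off(): hands the job in; it is judged then, once.
The state is a dict: "time_s": time; "joint_positions": joint angles; "joint_velocities": joint speeds; "joint_torque": joint torques, N m; "ee_pos": TCP position; "tcp_rot": TCP orientation; "contact_force": force on the tool from outside, world axes, zero at the start; "torque": the same for the moment, N m; "gripper_width": opening from 0.0 (shut) to 1.0 (fully open); "gripper_force": force on a finger pad.
Only numpy, scipy, OpenCV 4.12 (cv2) and the standard library are available. Lean on these libraries where they do the work, as an engineer would, in place of code of your own. Each camera call takes 0.05 s, during which the arm holds its last target. There are 200 camera calls.

TASK

Take the metal scoop cup by its grip and pour all six castor rollers out of it into the open grey stock box. Stand the empty cup upright again near the middle of the black rubber mat and push the box's stiff lid fully shut. Leave the other things on the desk where they are.

Things in the scene. Friction and masses are not known exactly. Their poses are not given: they have to be found in the camera images.
- cup: square aluminium scoop cup holding the rollers, open at the top, 67 long (x) x 66 wide (y) x 96 mm high, walls 3, floor 4 mm thick. Origin: centre of its underside; z up. Its +x wall is upright for 36 mm, then leans out 30 degrees to form the pouring lip; a flat grip plate sticks out on its -x side (see cup_grip). 140 g
- cup_grip (a point): point on the cup's flat upright grip plate, at x -66, z 65 mm of the cup; axes as the cup. The plate is 14 mm thick (along y) and spans x -33 to -90, z 32 to 92 mm of the cup
- cup_lip (a point): middle of the edge of the pouring lip, at x +67.5, z 97 mm of the cup; axes as the cup
- mat: black rubber mat fixed to the desk on which the cup stands, 180 x 180 x 3 mm; origin at the centre of its underside
- box: grey steel stock box fixed to the desk, open at the top, 140 (x) x 160 (y) x 70 mm high, walls 4 mm; origin at the centre of its underside; the lid is hinged along its +x rim, the side away from the robot
- lid (a joint): angle of the box's lid: 0 lies shut on the rim, grows as it opens, about 1.57 stands upright, at most 1.9. The hinge is stiff (about 0.35 N m of friction) and the lid stays where it is left
- lid_hinge (a point): middle of the hinge line, on the box at x +70, z 70.5 mm; its axes turn with the lid: -x runs to the lid's free edge, z is the outer face's normal (up when shut). The lid is a slab 8 mm thick (outer face at z 8), 166 wide (y), free edge at x -143 mm; 180 g
- lid_edge (a point): point on the outer face of the lid, 140 mm from the hinge, at mid-width; axes as lid_hinge
- roller0_center (a point): centre of a white nylon castor roller, a cylinder 26 mm across and 22 mm high, axis z, 20 g; at first in the cup
- roller1_center (a point): centre of a white nylon castor roller, a cylinder 26 mm across and 22 mm high, axis z, 20 g; at first in the cup
- roller2_center (a point): centre of a white nylon castor roller, a cylinder 26 mm across and 22 mm high, axis z, 20 g; at first in the cup
- roller3_center (a point): centre of a white nylon castor roller, a cylinder 26 mm across and 22 mm high, axis z, 20 g; at first in the cup
- roller4_center (a point): centre of a white nylon castor roller, a cylinder 26 mm across and 22 mm high, axis z, 20 g; at first in the cup
- roller5_center (a point): centre of a white nylon castor roller, a cylinder 26 mm across and 22 mm high, axis z, 20 g; at first in the cup
- tape: black roll of tape lying flat, 90 mm across, 24 high; a bystander, not to be disturbed; origin under it
- jar: closed black jar with a green cap, 60 mm across, 85 high; a bystander, not to be disturbed; origin under it
- pencup: empty round pen cup with upright walls and no grip, 72 mm across, 90 high; a bystander, not to be disturbed; origin under it
- torch: black torch lying flat, 145 mm long; a bystander, not to be disturbed; origin under it
- driver: screwdriver lying flat, 190 mm long; a bystander, not to be disturbed; origin under it

How it is judged:
By the outcome, as a careful person would: the job done as asked, in the order asked, and still so for the second after the job is handed in, with the robot touching nothing.
It also fails if it takes over 72 s, if anything falls off the work surface, if the arm or the gripper's body presses on something with over 40 N, if the wrist force passes 120 N, or if a joint passes its speed limit or range.

## Working session

There is one attempt and no reset: what is moved stays moved. The work goes in short steps, Python scripts to look and compute and a shell command to move; the robot and the scene stay as the last step left them, time stands still between calls to the robot, and variables do not carry over. Pictures are saved under pics/ and viewed, at most 10 in all, crops included, and the job is handed in when it is done.

```bash
ls; mkdir -p pics; cat > h.py <<'E'
from bench import *
import numpy as np, cv2
def cloud(f):
    z=f["range_z"]; fl=z.shape[0]/2/np.tan(np.radians(f["vertical_fov"]/2))
    v,u=np.indices(z.shape); P=np.dstack([(u-f["cx"])/fl*z,(v-f["cy"])/fl*z,z])
    return (P-np.array(f["t"]).ravel())@np.array(f["R"])
E
python3 - <<'E'
from h import *
for n in("scene","top"):
    f=grab_frame(n); cv2.imwrite(f"pics/{n}0.png",f["image"]); np.save(n+"0.npy",cloud(f)); print(n,f["vertical_fov"],f["cx"],f["cy"],np.round(f["R"],3).tolist(),f["t"],(f["range_z"]==0).mean())
print(observe())
E
```

```text
pics
scene 51.661583075003364 280.6176091388038 210.65191961282008 [[0.214, 0.977, 0.002], [0.775, -0.169, -0.609], [-0.594, 0.131, -0.793]] [ -99.7493448  -359.20232265 1507.77484109] 0.0038775510204081634
top 44.159273360007546 277.13609414653746 203.6922202256233 [[0.028, -0.999, -0.016], [-0.992, -0.026, -0.124], [0.124, 0.019, -0.992]] [-8.51657409e-01  5.54821244e+02  1.44594361e+03] 0.0038095238095238095
{'time_s': 0.1, 'joint_positions': array([-7.59228849e+01,  5.03778299e+00,  7.86160707e+01, -2.08862295e-04,
        9.64618137e+01, -5.90759685e+00]), 'joint_velocities': array([ 0.04692672, -0.06169428, -0.19070341, -0.01195253,  0.07328821,
       -0.01171141]), 'joint_torque': array([ 2.78641528e-03, -3.53013504e+01, -3.14218605e+01, -7.61581168e-05,
        7.97883054e-03,  2.16665137e-05]), 'ee_pos': array([ 187.85715272, -516.45796853,  230.22854342]), 'tcp_rot': array([-1.79884926e+02, -1.16985116e-02,  1.99846769e+01]), 'contact_force': array([-0.41954367,  0.97916883, -0.12702512]), 'torque': array([-0.01345209, -0.019755  , -0.02855645]), 'gripper_force': 0.0, 'gripper_width': 1.0009653109931722}
```

View pics/scene0.png

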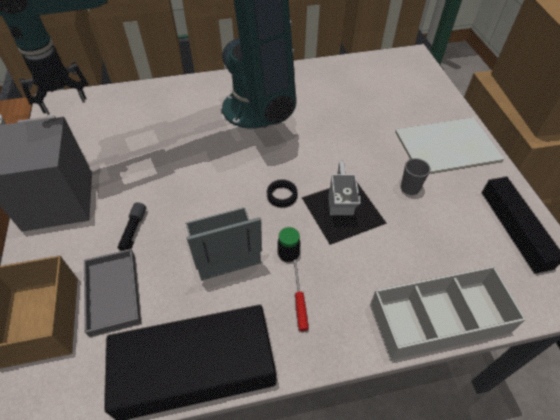

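View pics/top0.png

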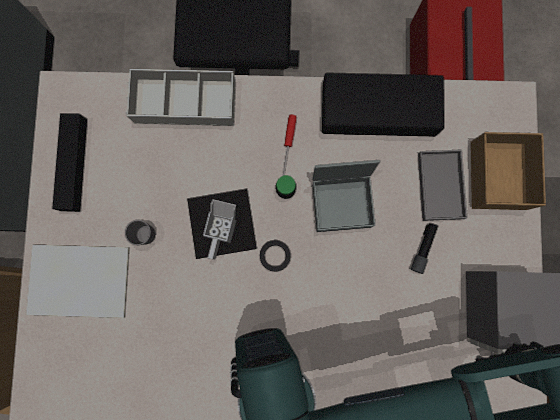

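The top view shows the cup at about (220,222) on the mat, its grip plate at (213,248) pointing down-left. The open box is at (343,205), with its lid upright at (347,172). The tape is at (275,255), the jar at (286,187) and the screwdriver at (289,140). Next I'll measure these.

```bash
python3 - <<'E'
from h import *
P=np.load("top0.npy"); im=cv2.imread("pics/top0.png").astype(int)
v,u=np.indices(P.shape[:2])
def rep(n,m):
    q=P[m]
    if len(q)<4: print(n,len(q));return
    r=cv2.minAreaRect(q[:,:2].astype(np.float32)); print(n,len(q),"rect",np.round(r[0]),np.round(r[1]),round(r[2],1),"z",np.round(np.percentile(q[:,2],[2,50,98])),"med",np.round(np.median(q[:,:2],0)))
    return q
box=lambda a,b,c,d:(u>=a)&(u<=b)&(v>=c)&(v<=d)
Z=P[...,2]; s=im.sum(2)
rep("desk",box(130,180,150,180))
rep("mat",box(180,262,182,264)&(s<120)&(Z<20)&(Z>-10))
c=box(195,245,190,265)
rep("cup>25",c&(Z>25)); rep("cup>85",c&(Z>82)); 
q=rep("grip",box(195,222,233,265)&(Z>60)&(Z<110))
b=box(300,390,150,240)
rep("boxrim",b&(Z>60)&(Z<82)); rep("lid",b&(Z>90)); 
q=rep("lidtop",b&(Z>190)); 
for z in range(80,225,20): 
    rep("lid%d"%z,b&(Z>z-10)&(Z<z+10))
for n,a in dict(tape=(255,295,235,275),jar=(270,300,172,202),pencup=(120,160,215,250),driver=(278,300,110,176),torch=(405,440,218,278)).items(): rep(n,box(*a)&(Z>8))
P=np.load("scene0.npy");Z=P[...,2];v,u=np.indices(Z.shape)
rep("S boxrim",box(180,270,200,285)&(Z>62)&(Z<80)); rep("S lid",box(180,270,200,285)&(Z>90));rep("S grip",box(325,365,155,180)&(Z>60));rep("S cup",box(325,365,155,220)&(Z>85))
for z in range(80,225,20): rep("S lid%d"%z,box(180,270,200,285)&(Z>z-10)&(Z<z+10))
E
```

```text
desk 1581 rect [572. 204.] [574. 150.] 62.1 z [-5.  1.  8.] med [665. 379.]
mat 2407 rect [477. 168.] [220. 185.] 11.4 z [-3.  4. 11.] med [496. 160.]
cup>25 1064 rect [464.  93.] [233. 161.] 84.1 z [ 27.  71. 108.] med [493. 176.]
cup>85 426 rect [464.  93.] [233. 160.] 83.9 z [  83.   96. 1503.] med [483. 178.]
grip 172 rect [427. 195.] [52. 61.] 70.2 z [ 68.  95. 104.] med [427. 183.]
boxrim 431 rect [ 559. -174.] [142. 163.] 6.2 z [61. 71. 80.] med [ 588. -178.]
lid 920 rect [547. -87.] [120. 361.] 49.0 z [  94.  175. 1503.] med [ 634. -161.]
lidtop 367 rect [547. -86.] [117. 361.] 49.7 z [ 192.  212. 1503.] med [ 637. -157.]
lid80 284 rect [ 559. -173.] [142. 163.] 6.1 z [70. 74. 88.] med [ 620. -170.]
lid100 102 rect [ 629. -165.] [  4. 163.] 6.4 z [ 90.  99. 110.] med [ 629. -165.]
lid120 99 rect [ 631. -164.] [  6. 164.] 5.2 z [111. 120. 130.] med [ 631. -166.]
lid140 118 rect [ 632. -166.] [  3. 164.] 6.5 z [131. 139. 150.] med [ 632. -164.]
lid160 114 rect [ 633. -164.] [  3. 163.] 6.3 z [151. 161. 169.] med [ 634. -167.]
lid180 120 rect [ 634. -164.] [  6. 165.] 5.0 z [170
[... 883 characters left out ...]
5. 978.] med [459. 179.]
S lid80 273 rect [ 565. -173.] [148. 164.] 6.1 z [70. 80. 89.] med [ 636. -165.]
S lid100 290 rect [ 638. -165.] [  8. 164.] 6.2 z [ 90. 100. 110.] med [ 637. -168.]
S lid120 304 rect [ 638. -165.] [  6. 165.] 6.2 z [110. 120. 129.] med [ 638. -166.]
S lid140 316 rect [ 640. -165.] [  6. 165.] 5.9 z [131. 140. 150.] med [ 640. -166.]
S lid160 341 rect [ 641. -164.] [  6. 165.] 6.4 z [151. 160. 170.] med [ 640. -164.]
S lid180 350 rect [ 642. -164.] [  6. 165.] 6.0 z [171. 180. 190.] med [ 642. -165.]
S lid200 416 rect [ 640. -165.] [ 11. 164.] 6.9 z [191. 201. 210.] med [ 643. -165.]
S lid220 178 rect [ 641. -164.] [ 10. 164.] 6.3 z [210. 211. 213.] med [ 641. -172.]
```

```bash
python3 - <<'E'
from h import *
from scipy.ndimage import median_filter
for n,c in(("top",(190,250,190,268)),("scene",(322,368,155,222))):
    P=np.load(n+"0.npy"); v,u=np.indices(P.shape[:2]); Z=P[...,2]
    m=(u>=c[0])&(u<=c[1])&(v>=c[2])&(v<=c[3])&(Z>40)&(Z<112)&(abs(P[...,0]-480)<110)&(abs(P[...,1]-170)<90)
    q=P[m&(Z>82)]; r=cv2.minAreaRect(q[:,:2].astype(np.float32)); print(n,len(q),np.round(r[0]),np.round(r[1]),r[2]); print(np.round(cv2.boxPoints(r)).tolist())
    # along-axis width profile
    for x in range(400,540,8):
        s=q[(q[:,0]>=x)&(q[:,0]<x+8)]
        if len(s): print(x+4,len(s),np.round([s[:,1].min(),s[:,1].mean(),s[:,1].max(),s[:,2].mean()]))
im=cv2.imread("pics/top0.png"); cv2.imwrite("pics/c.png",cv2.resize(im[180:275,180:265],None,fx=6,fy=6,interpolation=cv2.INTER_CUBIC))
f=grab_frame("top")
m=(cv2.inRange(f["image"],(0,0,0),(45,45,45)))[180:268,182:262]; k=max(cv2.findContours(m,0,2)[0],key=cv2.contourArea)
hull=cv2.convexHull(k).reshape(-1,2)+[182,180]
fl=210/np.tan(np.radians(f["vertical_fov"]/2)); R=np.array(f["R"]);t=np.array(f["t"]).ravel(); C=-R.T@t
d=np.c_[(hull[:,0]-f["cx"])/fl,(hull[:,1]-f["cy"])/fl,np.ones(len(hull))]@R; w=C+d*((3-C[2])/d[:,2])[:,None]
r=cv2.minAreaRect(w[:,:2].astype(np.float32)); print("mat",r)
E
```

```text
top 411 [471. 174.] [ 67. 159.] 77.6796875
[[386.0, 159.0], [542.0, 125.0], [556.0, 190.0], [401.0, 224.0]]
404 18 [181. 187. 195.  94.]
412 17 [180. 186. 195.  96.]
420 18 [178. 184. 193.  95.]
428 16 [176. 183. 190.  96.]
436 16 [174. 181. 188.  94.]
444 26 [146. 168. 185.  98.]
452 28 [144. 177. 209.  98.]
460 13 [143. 178. 210.  95.]
468 12 [141. 174. 210.  96.]
476 14 [139. 173. 207.  96.]
484 13 [137. 173. 205.  98.]
492 11 [135. 172. 203.  96.]
500 11 [134. 170. 201.  95.]
508 11 [133. 175. 200.  95.]
516 12 [131. 164. 199.  92.]
524 12 [129. 146. 195.  96.]
532 29 [127. 152. 194.  92.]
540 65 [127. 159. 193.  94.]
scene 347 [472. 174.] [ 66. 159.] 77.86103057861328
[[387.0, 158.0], [543.0, 124.0], [557.0, 189.0], [401.0, 223.0]]
404 9 [181. 187. 193.  92.]
412 14 [179. 186. 193.  90.]
420 15 [176. 183. 191.  92.]
428 9 [176. 181. 189.  92.]
436 13 [174. 181. 187.  92.]
444 36 [145. 159. 184.  92.]
452 70 [144. 181. 208.  92.]
460 15 [143. 193. 210.  92.]
468 7 [140. 187. 208.  92.]
476 10 [139. 173. 206.  96.]
484 13 [137. 163. 205.  92.]
492 10 [135. 175. 201.  91.]
500 7 [134. 172. 201.  93.]
508 13 [132. 173. 200.  94.]
516 9 [130. 174. 197.  89.]
524 9 [129. 151. 195.  95.]
532 10 [127. 142. 192.  94.]
540 29 [126. 152. 193.  97.]
mat ((496.56243896484375, 175.57745361328125), (177.16607666015625, 177.22174072265625), 11.029131889343262)
```

View pics/c.png

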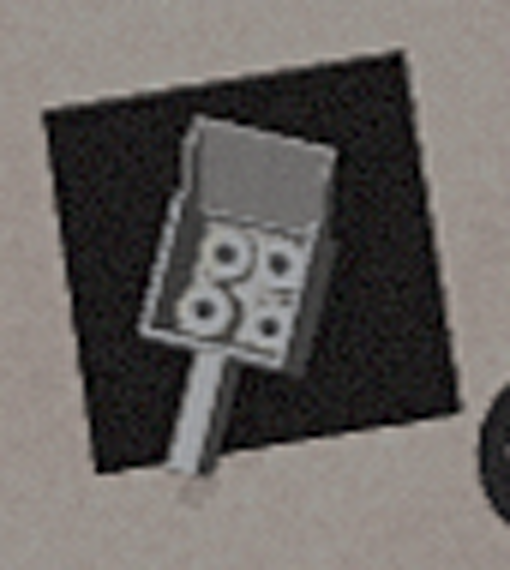

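The crop shows four rollers visible in the cup and the grip plate pointing away from the lip. Cup: origin (482.5,172), yaw -12.3°, top at about 96+3 mm, measured length 159 mm, which matches the given sizes. Mat centre: (496.5,175.6). Box: (559,-174), yaw 6.2°, lid just past upright. I'll write a planner that converts a target pose into rows.

```bash
cat >> h.py <<'E'
from scipy.spatial.transform import Rotation as Ro
import json
def pose(s=None):
    s=s or observe(); return np.array(s["ee_pos"]),Ro.from_euler("xyz",s["tcp_rot"],degrees=True)
def cup_tool(yaw,theta,a=45):
    "tool orientation holding the cup (half-turn grasp), cup yaw, tilt theta"
    return Ro.from_euler("z",yaw,degrees=True)*Ro.from_euler("y",theta,degrees=True)*Ro.from_matrix(np.array([[-np.sin(np.radians(a)),0,np.cos(np.radians(a))],[0,1,0],[-np.cos(np.radians(a)),0,-np.sin(np.radians(a))]]).astype(float))
def plan(wps,start=None,dec=2):
    "wps: (pos,Rotation,nrows); prints rows of at most 8 per call"
    p,R=start or pose(); out=[]
    for P,Q,n in wps:
        p0,R0=p,R; rv=(R0.inv()*Q).as_rotvec()
        for i in range(1,n+1):
            g=p0+(np.array(P)-p0)*i/n; G=R0*Ro.from_rotvec(rv*i/n)
            d=np.round(R.inv().apply(g-p)/100,dec); w=np.round(np.degrees((R.inv()*G).as_rotvec())/60,dec)
            out.append([d.tolist(),w.tolist()]); p=p+R.apply(d*100); R=R*Ro.from_rotvec(np.radians(w*60))
            if np.linalg.norm(d)>.62 or np.linalg.norm(w)>.178: print("!too fast",np.linalg.norm(d),np.linalg.norm(w))
    for i in range(0,len(out),8): print(json.dumps(out[i:i+8]).replace(" ",""))
    return p,R
def log():
    s=observe(); open("log.txt","a").write(json.dumps([np.asarray(s[k]).tolist() for k in("joint_positions","ee_pos","tcp_rot")])+"\n")
    print("t",round(s["time_s"],2),"J",np.round(s["joint_positions"],1),"p",np.round(s["ee_pos"],1),"r",np.round(s["tcp_rot"],1),"F",np.round(s["contact_force"],1),"g",round(s["gripper_width"],3),s["gripper_force"])
E
python3 - <<'E'
from h import *
log(); 
D=Ro.from_euler("xyz",[180,0,95],degrees=True); E=Ro.from_euler("xyz",[180,0,167.7],degrees=True)
plan([([268,-158,231],D,8),([330,205,200],E,8)])
E
```

```text
t 0.15 J [-75.9   5.   78.6   0.   96.5  -5.9] p [ 187.9 -516.5  230.4] r [-179.9   -0.    20. ] F [-0.5  0.3 -0.8] g 0.999 0.0
[[[0.25,-0.39,-0.0],[-0.0,-0.0,-0.16]],[[0.31,-0.34,-0.0],[-0.0,-0.0,-0.15]],[[0.35,-0.29,-0.0],[-0.0,-0.0,-0.16]],[[0.4,-0.22,-0.0],[-0.0,-0.0,-0.16]],[[0.44,-0.15,-0.0],[-0.0,-0.0,-0.15]],[[0.45,-0.09,-0.0],[-0.0,-0.0,-0.16]],[[0.46,-0.01,-0.0],[-0.0,-0.0,-0.15]],[[0.45,0.07,-0.0],[-0.0,-0.0,-0.16]]]
[[[0.45,0.12,0.04],[0.0,-0.0,-0.15]],[[0.42,0.18,0.04],[0.0,-0.0,-0.15]],[[0.39,0.25,0.04],[0.0,-0.0,-0.15]],[[0.34,0.3,0.04],[0.0,-0.0,-0.16]],[[0.29,0.36,0.04],[0.0,-0.0,-0.15]],[[0.23,0.4,0.04],[0.0,-0.0,-0.15]],[[0.16,0.43,0.04],[0.0,-0.0,-0.15]],[[0.09,0.45,0.04],[0.0,-0.0,-0.15]]]
```

```bash
python3 -m crank '[[[0.25,-0.39,0],[0,0,-0.16]],[[0.31,-0.34,0],[0,0,-0.15]],[[0.35,-0.29,0],[0,0,-0.16]],[[0.4,-0.22,0],[0,0,-0.16]],[[0.44,-0.15,0],[0,0,-0.15]],[[0.45,-0.09,0],[0,0,-0.16]],[[0.46,-0.01,0],[0,0,-0.15]],[[0.45,0.07,0],[0,0,-0.16]]]' 1 && python3 -c "from h import *;log()" && python3 -m crank '[[[0.45,0.12,0.04],[0,0,-0.15]],[[0.42,0.18,0.04],[0,0,-0.15]],[[0.39,0.25,0.04],[0,0,-0.15]],[[0.34,0.3,0.04],[0,0,-0.16]],[[0.29,0.36,0.04],[0,0,-0.15]],[[0.23,0.4,0.04],[0,0,-0.15]],[[0.16,0.43,0.04],[0,0,-0.15]],[[0.09,0.45,0.04],[0,0,-0.15]]]' && python3 - <<'E'
from h import *
log()
G=cup_tool(-12.3,0); z=G.apply([0,0,1]); t=np.array([418,185.7,68])+19*z
print(t)
plan([(t-110*z,G,8)])
E
```

```text
time_s: 1.15
ee_pos: [268.4, -157.0, 231.1]
tcp_rot: [180.0, 0.0, 95.3]
contact_force: [-0.1, -0.4, -0.7]
gripper_width: 0.995
gripper_force: 0.0
t 1.15 J [-40.8 -27.  105.3   0.  101.8 -46.1] p [ 268.4 -157.   231.1] r [180.    0.   95.3] F [-0.1 -0.4 -0.7] g 0.995 0.0
time_s: 2.15
ee_pos: [330.2, 205.9, 199.0]
tcp_rot: [-180.0, 0.0, 167.9]
contact_force: [1.3, -0.4, 0.8]
gripper_width: 1.003
gripper_force: 0.0
t 2.15 J [ 23.6 -15.7 101.2  -0.   94.5 -54.3] p [330.2 205.9 199. ] r [-180.     0.   167.9] F [ 1.3 -0.4  0.8] g 1.003 0.0
[431.12663547 182.83793062  54.56497116]
[[[-0.03,-0.0,0.08],[0.0,-0.09,0.0]],[[-0.03,-0.0,0.09],[0.0,-0.1,0.0]],[[-0.01,-0.0,0.09],[0.0,-0.09,0.0]],[[-0.01,-0.01,0.09],[0.0,-0.09,0.0]],[[0.0,0.0,0.09],[0.0,-0.1,0.0]],[[0.01,0.0,0.08],[0.0,-0.09,0.0]],[[0.02,-0.0,0.09],[0.0,-0.1,0.0]],[[0.03,-0.0,0.08],[0.0,-0.09,0.0]]]
```

```bash
python3 -m crank '[[[-0.03,0,0.08],[0,-0.09,0]],[[-0.03,0,0.09],[0,-0.1,0]],[[-0.01,0,0.09],[0,-0.09,0]],[[-0.01,-0.01,0.09],[0,-0.09,0]],[[0,0,0.09],[0,-0.1,0]],[[0.01,0,0.08],[0,-0.09,0]],[[0.02,0,0.09],[0,-0.1,0]],[[0.03,0,0.08],[0,-0.09,0]]]' 1 >/dev/null && python3 - <<'E'
from h import *
log()
G=cup_tool(-12.3,0); z=G.apply([0,0,1]); t=np.array([418,185.7,68])+19*z
plan([(t,G,6)])
f=grab_frame("wrist"); cv2.imwrite("pics/w1.png",f["image"]); P=cloud(f); np.save("w1.npy",P)
# fit planar kinematics
from scipy.optimize import least_squares
L=[json.loads(l) for l in open("log.txt")]
def fk(q,k):
    off,a1,d1,L2,L3,e3,Lt=k; q=np.radians(q)
    R=Ro.from_euler("z",q[0]); p=np.array([a1,off,d1])
    A=Ro.from_euler("y",q[1]); p=p+A.apply([0,0,L2]); A=A*Ro.from_euler("y",q[2]); p=p+A.apply([e3,0,L3])
    B=A*Ro.from_euler("z",k4*q[3])*Ro.from_euler("y",q[4])
    return R.apply(p+B.apply([0,0,Lt])), R*B*Ro.from_euler("z",q[5]+np.pi/2*0)
for k4 in(1,-1):
    res=lambda k:np.concatenate([fk(np.array(a),k)[0]-b for a,b,c in L]+[(np.array(k)-k0)*.01])
    k0=np.array([57,0,300,350,350,0,200.]); r=least_squares(res,k0); print(k4,np.round(r.x,1),round(r.cost,2))
    for a,b,c in L: print(np.round((fk(np.array(a),r.x)[1].inv()*Ro.from_euler("xyz",c,degrees=True)).as_rotvec(degrees=True),1))
E
```

```text
t 3.15 J [ 50.6 -26.2 127.1 -45.   63.2 -11.6] p [354.9 197.8 132.7] r [180.   45.2 167.6] F [ 0.7 -1.  -0.1] g 1.001 0.0
[[[0.0,0.0,0.18],[-0.0,0.0,-0.0]],[[0.0,0.01,0.19],[-0.0,0.0,-0.0]],[[0.0,-0.0,0.18],[-0.0,0.0,-0.0]],[[0.0,0.0,0.18],[-0.0,0.0,-0.0]],[[0.01,0.0,0.19],[-0.0,0.0,-0.0]],[[-0.0,0.01,0.18],[-0.0,0.0,-0.0]]]
1 [5.660e+01 2.000e-01 1.528e+02 4.489e+02 4.996e+02 1.008e+02 3.248e+02] 3.98
[-0. -0. 90.]
[-0.  0. 90.]
[ 0.  0. 90.]
[ 0. -0. 90.]
-1 [  53.1  561.9 -818.1  350.6  -18.3 -413.8 -302.4] 2171.55
[-0.  0. 90.]
[-0. -0. 90.]
[ 0.1  0.  90. ]
[ 66.6 -43.9  34.7]
```

View pics/w1.png

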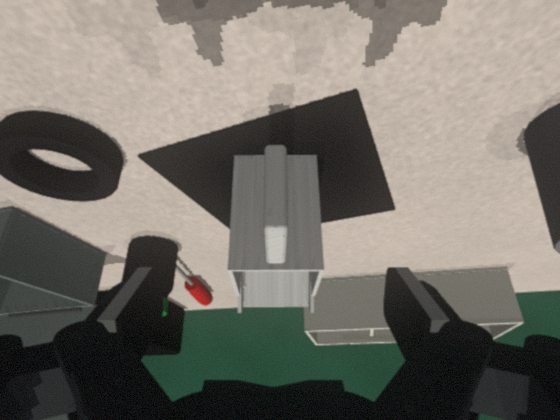

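The wrist view shows the grip plate at about column 275, with its tip at (275,245), midway between the fingers at columns 130 and 410. That is aligned, so I'll go in and close.

```bash
python3 -m crank '[[[0,0,0.18],[0,0,0]],[[0,0.01,0.19],[0,0,0]],[[0,0,0.18],[0,0,0]],[[0,0,0.18],[0,0,0]],[[0.01,0,0.19],[0,0,0]],[[0,0.01,0.18],[0,0,0]],[[0,0,0],[0,0,0]]]' 1 && python3 -c "from h import *;log()" && python3 -m crank '[[[0,0,0],[0,0,0]],[[0,0,0],[0,0,0]],[[0,0,0],[0,0,0]],[[0,0,0],[0,0,0]],[[0,0,0],[0,0,0]],[[0,0,0],[0,0,0]],[[0,0,0],[0,0,0]],[[0,0,0],[0,0,0]]]' -1 100 && python3 -c "from h import *;log()"
```

```text
time_s: 4.08
ee_pos: [430.9, 182.2, 53.7]
tcp_rot: [-179.8, 44.9, 167.6]
contact_force: [-0.4, 0.1, 1.2]
gripper_width: 1.0
gripper_force: 0.0
t 4.08 J [ 37.8 -13.1 128.6 -50.6  44.7  -8.6] p [430.9 182.2  53.7] r [-179.8   44.9  167.6] F [-0.4  0.1  1.2] g 1.0 0.0
time_s: 5.08
ee_pos: [431.1, 183.4, 55.1]
tcp_rot: [180.0, 45.0, 167.6]
contact_force: [-4.2, 0.2, 5.5]
gripper_width: 0.152
gripper_force: 97.6
t 5.08 J [ 37.9 -13.2 128.6 -50.8  44.7  -8.5] p [431.1 183.4  55.1] r [180.   45.  167.6] F [-4.2  0.2  5.5] g 0.152 97.57499098777771
```

```bash
cat >> h.py <<'E'
from scipy.optimize import least_squares
def fk(q,k):
    off,a1,d1,L2,L3,e3,Lt=k; q=np.radians(q)
    R=Ro.from_euler("z",q[0]); p=np.array([a1,off,d1])
    A=Ro.from_euler("y",q[1]); p=p+A.apply([0,0,L2]); A=A*Ro.from_euler("y",q[2]); p=p+A.apply([e3,0,L3])
    B=A*Ro.from_euler("z",q[3])*Ro.from_euler("y",q[4])
    return R.apply(p+B.apply([0,0,Lt])), R*B*Ro.from_euler("z",q[5]+np.pi/2)
def fitk():
    L=[json.loads(l) for l in open("log.txt")]; k0=np.array([57,0,153,449,500,100,325.])
    return least_squares(lambda k:np.concatenate([fk(np.array(a),k)[0]-b for a,b,c in L]+[(np.array(k)-k0)*.003]),k0)
def ik(p,R,q0,k):
    f=lambda q:(lambda r:np.r_[r[0]-p,(R.inv()*r[1]).as_rotvec()*300])(fk(q,k))
    r=least_squares(f,q0); return r.x,np.linalg.norm(r.fun)
def by_lip(lip,yaw,th,a=45):
    c=Ro.from_euler("z",yaw,degrees=True)*Ro.from_euler("y",th,degrees=True); T=cup_tool(yaw,th,a)
    return np.array(lip)+c.apply([-133.5,0,-32])+T.apply([0,0,19]),T
E
python3 - <<'E'
from h import *
r=fitk(); k=r.x; print(np.round(k,1),r.cost)
q=observe()["joint_positions"]; p,R=pose()
w=[(p+[0,0,150],R)]
for lip,yaw,th in [((545,40,230),-50,0),((550,-120,230),-92,40),((550,-144,130),-92,60),((550,-144,112),-92,90),((550,-144,112),-92,125)]: w.append(by_lip(lip,yaw,th))
for P,Q in w:
    q,e=ik(P,Q,q,k); print(np.round(P),np.round(q),round(e,2),Q.as_euler("xyz",degrees=True).round())
E
```

```text
[ 56.6  -0.  152.6 449.  499.8 100.7 324.8] 4.004934943423006e-06
[431. 183. 205.] [ 38. -25. 118. -39.  61. -28.] 0.0 [180.  45. 168.]
[468. 132. 185.] [ 37.  -4. 104. -46.  81.   5.] 0.0 [180.  45. 130.]
[554.   1. 272.] [ -3.   6.  73.  -5. 101.  -2.] 0.0 [180.   5.  88.]
[553. -45. 211.] [-19.   7.  79.  14.  97. -16.] 0.0 [180. -15.  88.]
[552. -99. 232.] [-36.  18.  74.  39. 112. -27.] 0.0 [180. -45.  88.]
[ 549. -176.  236.] [-47.  37.  67.  64. 129. -28.] 0.0 [180. -80.  88.]
```

```bash
python3 - <<'E'
from h import *
p,R=pose()
s=plan([(p+[0,0,150],R,6),(p+[0,0,150],R,2)])
a=by_lip((545,40,230),-50,0); b=by_lip((550,-120,230),-92,40)
plan([a+(6,),b+(10,)],start=s)
E
```

```text
[[[-0.18,0.0,-0.18],[0.0,-0.0,0.0]],[[-0.17,0.0,-0.17],[0.0,0.0,0.0]],[[-0.18,0.0,-0.18],[0.0,0.0,0.0]],[[-0.18,0.0,-0.18],[0.0,0.0,0.0]],[[-0.17,0.0,-0.17],[0.0,0.0,0.0]],[[-0.18,0.0,-0.18],[0.0,0.0,0.0]],[[-0.0,0.0,0.0],[0.0,0.0,0.0]],[[-0.0,0.0,0.0],[0.0,0.0,0.0]]]
[[[-0.03,-0.07,0.08],[0.07,0.0,0.07]],[[-0.04,-0.06,0.08],[0.08,0.0,0.08]],[[-0.04,-0.05,0.09],[0.07,0.0,0.07]],[[-0.04,-0.05,0.1],[0.08,0.0,0.08]],[[-0.05,-0.03,0.09],[0.07,0.0,0.07]],[[-0.05,-0.02,0.1],[0.07,0.0,0.07]],[[-0.17,-0.02,0.05],[0.03,0.06,0.07]],[[-0.18,-0.0,0.03],[0.03,0.07,0.06]]]
[[[-0.18,0.01,0.03],[0.03,0.06,0.07]],[[-0.17,0.02,0.01],[0.03,0.06,0.06]],[[-0.18,0.03,0.0],[0.03,0.07,0.07]],[[-0.17,0.05,-0.01],[0.03,0.06,0.06]],[[-0.17,0.05,-0.03],[0.03,0.06,0.07]],[[-0.16,0.07,-0.03],[0.03,0.07,0.06]],[[-0.16,0.07,-0.06],[0.03,0.06,0.07]],[[-0.14,0.09,-0.06],[0.04,0.06,0.06]]]
```

```bash
python3 -m crank '[[[-0.18,0,-0.18],[0,0,0]],[[-0.17,0,-0.17],[0,0,0]],[[-0.18,0,-0.18],[0,0,0]],[[-0.18,0,-0.18],[0,0,0]],[[-0.17,0,-0.17],[0,0,0]],[[-0.18,0,-0.18],[0,0,0]]]' -1 100 >/dev/null && python3 -c "
from h import *;log()
f=grab_frame('scene'); cv2.imwrite('pics/s2.png',f['image'][100:300,180:460].repeat(2,0).repeat(2,1)); P=cloud(f); q=P[(P[...,2]>150)&(P[...,2]<280)&(abs(P[...,1]-165)<60)&(P[...,0]>450)&(P[...,0]<570)]; print(len(q),q.min(0).round(),q.max(0).round())"
```

```text
t 5.83 J [ 37.9 -24.7 117.8 -38.4  61.  -28.4] p [429.9 182.6 202.7] r [-179.8   44.8  167.7] F [-0.3  0.1 -2.1] g 0.15 97.87819862365723
1146 [450. 125. 150.] [554. 210. 255.]
```

View pics/s2.png

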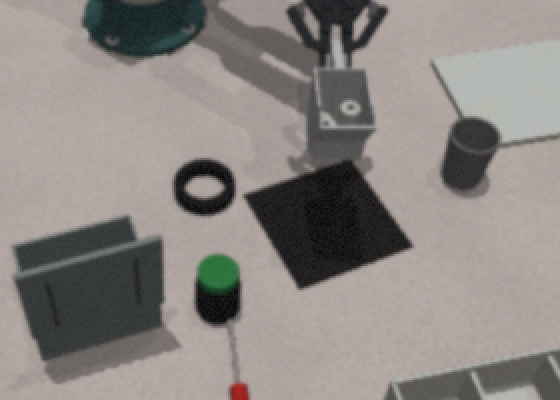

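The cup, at (340,110), is held off the mat, upright with its rollers. Next I carry it.

```bash
python3 -m crank '[[[-0.03,-0.07,0.08],[0.07,0,0.07]],[[-0.04,-0.06,0.08],[0.08,0,0.08]],[[-0.04,-0.05,0.09],[0.07,0,0.07]],[[-0.04,-0.05,0.1],[0.08,0,0.08]],[[-0.05,-0.03,0.09],[0.07,0,0.07]],[[-0.05,-0.02,0.1],[0.07,0,0.07]],[[-0.17,-0.02,0.05],[0.03,0.06,0.07]],[[-0.18,0,0.03],[0.03,0.07,0.06]]]' -1 100 >/dev/null && python3 -m crank '[[[-0.18,0.01,0.03],[0.03,0.06,0.07]],[[-0.17,0.02,0.01],[0.03,0.06,0.06]],[[-0.18,0.03,0],[0.03,0.07,0.07]],[[-0.17,0.05,-0.01],[0.03,0.06,0.06]],[[-0.17,0.05,-0.03],[0.03,0.06,0.07]],[[-0.16,0.07,-0.03],[0.03,0.07,0.06]],[[-0.16,0.07,-0.06],[0.03,0.06,0.07]],[[-0.14,0.09,-0.06],[0.04,0.06,0.06]]]' >/dev/null; python3 - <<'E'
from h import *
log()
s=plan([by_lip((550,-144,130),-92,60)+(8,)])
plan([by_lip((550,-146,110),-92,90)+(8,)],start=s)
E
```

```text
t 7.88 J [ -2.8   5.9  73.3  -5.2 101.2  -1.7] p [554.2   0.6 270. ] r [-179.5    5.1   88. ] F [ 0.1 -0.1 -2.9] g 0.148 97.87205100059509
[[[-0.05,0.0,0.08],[-0.0,0.04,-0.0]],[[-0.05,0.0,0.07],[-0.0,0.04,-0.0]],[[-0.06,0.01,0.08],[-0.0,0.05,-0.0]],[[-0.06,-0.0,0.07],[-0.0,0.04,-0.0]],[[-0.06,-0.0,0.07],[-0.01,0.04,-0.0]],[[-0.07,0.0,0.06],[0.0,0.04,-0.0]],[[-0.07,0.0,0.06],[0.0,0.04,-0.0]],[[-0.07,0.0,0.06],[0.0,0.05,-0.0]]]
[[[-0.06,0.0,-0.04],[0.0,0.06,-0.0]],[[-0.06,0.0,-0.04],[0.0,0.06,-0.0]],[[-0.05,0.0,-0.05],[0.0,0.07,-0.0]],[[-0.06,0.0,-0.05],[0.0,0.06,-0.0]],[[-0.04,0.0,-0.06],[0.0,0.06,-0.0]],[[-0.05,0.0,-0.06],[0.0,0.06,-0.0]],[[-0.04,0.0,-0.06],[0.0,0.06,-0.0]],[[-0.04,0.0,-0.06],[0.0,0.07,-0.0]]]
```

```bash
python3 -m crank '[[[-0.05,0,0.08],[0,0.04,0]],[[-0.05,0,0.07],[0,0.04,0]],[[-0.06,0.01,0.08],[0,0.05,0]],[[-0.06,0,0.07],[0,0.04,0]],[[-0.06,0,0.07],[-0.01,0.04,0]],[[-0.07,0,0.06],[0,0.04,0]],[[-0.07,0,0.06],[0,0.04,0]],[[-0.07,0,0.06],[0,0.05,0]]]' >/dev/null && python3 -m crank '[[[-0.06,0,-0.04],[0,0.06,0]],[[-0.06,0,-0.04],[0,0.06,0]],[[-0.05,0,-0.05],[0,0.07,0]],[[-0.06,0,-0.05],[0,0.06,0]],[[-0.04,0,-0.06],[0,0.06,0]],[[-0.05,0,-0.06],[0,0.06,0]],[[-0.04,0,-0.06],[0,0.06,0]],[[-0.04,0,-0.06],[0,0.07,0]]]' >/dev/null; python3 - <<'E'
from h import *
log()
f=grab_frame("scene");cv2.imwrite("pics/s3.png",f["image"][100:320,120:400].repeat(2,0).repeat(2,1))
plan([by_lip((550,-148,108),-92,125)+(8,)])
E
```

```text
t 9.88 J [-36.5  17.9  74.5  39.2 111.8 -27.5] p [ 551.4 -101.   229.7] r [179.9 -45.3  88. ] F [-0.1  0.7 -2.5] g 0.15 98.0143654346466
[[[-0.06,0.0,-0.07],[0.0,0.07,-0.0]],[[-0.06,0.0,-0.08],[0.0,0.07,-0.0]],[[-0.05,0.0,-0.08],[0.0,0.08,-0.0]],[[-0.05,0.0,-0.09],[0.0,0.07,-0.0]],[[-0.04,0.01,-0.08],[0.0,0.07,-0.0]],[[-0.03,-0.0,-0.1],[0.0,0.07,-0.0]],[[-0.03,-0.0,-0.09],[0.0,0.08,-0.0]],[[-0.01,-0.0,-0.09],[0.0,0.07,-0.0]]]
```

View pics/s3.png

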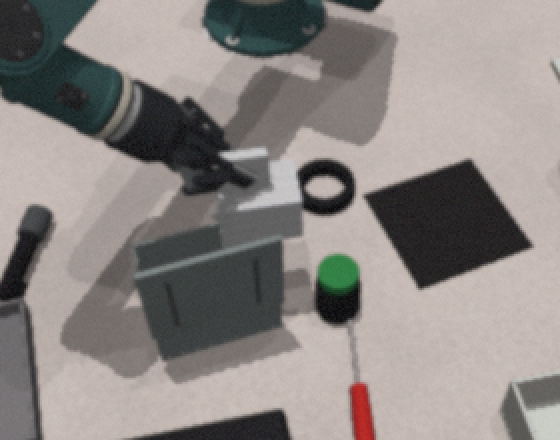

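The cup, at (260,190), lies on its side over the near part of the box and clear of the lid and jar. The measured weight says all the rollers are still inside. I'll tilt further.

```bash
python3 -m crank '[[[-0.06,0,-0.07],[0,0.07,0]],[[-0.06,0,-0.08],[0,0.07,0]],[[-0.05,0,-0.08],[0,0.08,0]],[[-0.05,0,-0.09],[0,0.07,0]],[[-0.04,0.01,-0.08],[0,0.07,0]],[[-0.03,0,-0.1],[0,0.07,0]],[[-0.03,0,-0.09],[0,0.08,0]],[[-0.01,0,-0.09],[0,0.07,0]]]' >/dev/null && python3 -m crank '[[[0,0,0],[0,0,0]],[[0,0,0],[0,0,0]],[[0,0,0],[0,0,0]],[[0,0,0],[0,0,0]],[[0,0,0],[0,0,0]],[[0,0,0],[0,0,0]]]' >/dev/null; python3 - <<'E'
from h import *
log()
f=grab_frame("top");cv2.imwrite("pics/t4.png",f["image"][130:270,260:420].repeat(3,0).repeat(3,1))
s=plan([by_lip((550,-146,112),-92,135)+(3,)]);s=plan([by_lip((550,-146,112),-92,115)+(4,)],start=s)
E
```

```text
t 11.68 J [-47.1  36.9  67.1  64.1 129.4 -27.8] p [ 549.9 -176.7  237.1] r [178.3 -79.9  89.7] F [ 0.1 -0.3 -2.1] g 0.152 98.52338433265686
[[[-0.04,-0.0,-0.07],[-0.0,0.06,0.0]],[[-0.03,-0.01,-0.07],[-0.0,0.05,0.0]],[[-0.04,0.0,-0.07],[-0.0,0.06,0.0]]]
[[[0.03,0.0,0.11],[0.0,-0.08,0.0]],[[0.04,0.0,0.1],[0.0,-0.09,0.0]],[[0.04,0.0,0.11],[0.0,-0.08,0.0]],[[0.06,0.0,0.09],[0.0,-0.09,0.0]]]
```

View pics/t4.png

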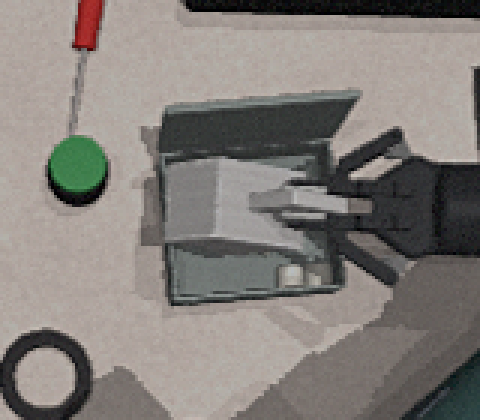

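One or two rollers show in the box at (290,275) and (318,280). The force of -2.1 N hints that some are still in the cup, so I'll tilt more and shake.

```bash
python3 -m crank '[[[-0.04,0,-0.07],[0,0.06,0]],[[-0.03,-0.01,-0.07],[0,0.05,0]],[[-0.04,0,-0.07],[0,0.06,0]],[[0,0.06,0],[0,0,0]],[[0,-0.12,0],[0,0,0]],[[0,0.12,0],[0,0,0]],[[0,-0.12,0],[0,0,0]],[[0,0.06,0],[0,0,0]]]' >/dev/null; python3 -m crank '[[[0,0,0],[0,0,0]],[[0,0,0],[0,0,0]],[[0,0,0],[0,0,0]]]' >/dev/null; python3 - <<'E'
from h import *
log()
F=[]
for i in range(6):
    f=grab_frame("top"); F.append(observe()["contact_force"][2])
print(np.mean(F))
plan([by_lip((550,-150,116),-92,90)+(6,)])
p,R=pose();q,e=ik(*by_lip((550,-146,114),-92,145),observe()["joint_positions"],fitk().x);print(q.round(1),e)
E
```

```text
t 13.1 J [-48.6  42.9  65.6  71.7 133.7 -26.1] p [ 548.2 -198.9  228.4] r [  57.5  -89.7 -149.5] F [ 0.5  0.  -1.8] g 0.15 98.58086943626404
-1.2813010272813883
[[[0.01,0.0,0.16],[0.0,-0.13,0.0]],[[0.04,0.0,0.15],[0.0,-0.12,0.0]],[[0.05,0.0,0.15],[0.0,-0.13,0.0]],[[0.07,0.0,0.14],[0.0,-0.12,0.0]],[[0.09,0.0,0.13],[0.0,-0.13,0.0]],[[0.11,0.0,0.12],[0.0,-0.12,0.0]]]
[-49.4  48.4  64.4  79.7 137.3 -23. ] 3.234282995609601e-13
```

Averaged, the load is 1.3 N, which is the empty cup. I'll raise it back and check.

```bash
python3 -m crank '[[[0.01,0,0.16],[0,-0.13,0]],[[0.04,0,0.15],[0,-0.12,0]],[[0.05,0,0.15],[0,-0.13,0]],[[0.07,0,0.14],[0,-0.12,0]],[[0.09,0,0.13],[0,-0.13,0]],[[0.11,0,0.12],[0,-0.12,0]]]' >/dev/null; python3 - <<'E'
from h import *
log()
s=plan([by_lip((550,-125,225),-92,45)+(7,)]); s=plan([by_lip((545,40,240),-50,0)+(8,)],start=s)
E
```

```text
t 14.15 J [-36.7  17.7  73.8  39.1 112.3 -27.3] p [ 551.3 -103.9  236.9] r [179.5 -44.9  88.3] F [ 0.3  0.3 -1.2] g 0.151 98.4311592578888
[[[0.14,-0.0,0.06],[0.0,-0.11,0.0]],[[0.14,-0.0,0.03],[0.0,-0.1,0.0]],[[0.15,-0.0,0.03],[0.0,-0.11,0.0]],[[0.15,-0.0,0.01],[0.0,-0.11,0.0]],[[0.15,-0.0,-0.01],[0.0,-0.1,0.0]],[[0.14,-0.0,-0.03],[0.0,-0.11,0.0]],[[0.14,-0.0,-0.04],[0.01,-0.11,0.0]]]
[[[0.17,-0.11,0.1],[-0.03,-0.09,-0.08]],[[0.19,-0.11,0.09],[-0.04,-0.09,-0.08]],[[0.21,-0.08,0.06],[-0.04,-0.09,-0.09]],[[0.21,-0.07,0.04],[-0.03,-0.09,-0.08]],[[0.23,-0.06,0.01],[-0.04,-0.09,-0.08]],[[0.22,-0.03,-0.01],[-0.03,-0.09,-0.09]],[[0.23,-0.01,-0.03],[-0.04,-0.09,-0.08]],[[0.23,0.01,-0.05],[-0.03,-0.08,-0.08]]]
```

```bash
python3 -m crank '[[[0.14,0,0.06],[0,-0.11,0]],[[0.14,0,0.03],[0,-0.1,0]],[[0.15,0,0.03],[0,-0.11,0]],[[0.15,0,0.01],[0,-0.11,0]],[[0.15,0,-0.01],[0,-0.1,0]],[[0.14,0,-0.03],[0,-0.11,0]],[[0.14,0,-0.04],[0.01,-0.11,0]]]' >/dev/null; python3 -m crank '[[[0.17,-0.11,0.1],[-0.03,-0.09,-0.08]],[[0.19,-0.11,0.09],[-0.04,-0.09,-0.08]],[[0.21,-0.08,0.06],[-0.04,-0.09,-0.09]],[[0.21,-0.07,0.04],[-0.03,-0.09,-0.08]],[[0.23,-0.06,0.01],[-0.04,-0.09,-0.08]],[[0.22,-0.03,-0.01],[-0.03,-0.09,-0.09]],[[0.23,-0.01,-0.03],[-0.04,-0.09,-0.08]],[[0.23,0.01,-0.05],[-0.03,-0.08,-0.08]]]' >/dev/null; python3 - <<'E'
from h import *
log()
f=grab_frame("top");cv2.imwrite("pics/t5.png",f["image"][130:270,190:390].repeat(4,0).repeat(4,1))
R=Ro.from_euler("z",-12.3,degrees=True)
def place(cx,cy,z): return by_lip(np.array([cx,cy,z])+R.apply([67.5,0,97]),-12.3,0)
s=plan([place(490,174,120)+(6,)]); s=plan([place(490,174,20)+(6,),place(490,174,20)+(1,)],start=s)
E
```

```text
t 16.02 J [ 36.5  -5.1 103.7 -45.   81.3   3.5] p [466.4 132.8 194.2] r [179.8  44.5 130. ] F [-0.7 -0.2 -1.2] g 0.154 98.37937474250793
[[[0.09,0.02,-0.04],[-0.07,-0.0,-0.07]],[[0.08,0.04,-0.04],[-0.08,-0.0,-0.08]],[[0.08,0.04,-0.04],[-0.07,-0.01,-0.07]],[[0.08,0.05,-0.03],[-0.07,0.0,-0.07]],[[0.07,0.06,-0.03],[-0.08,-0.0,-0.08]],[[0.07,0.07,-0.03],[-0.07,-0.0,-0.07]]]
[[[0.12,0.0,0.12],[-0.0,-0.0,0.0]],[[0.11,0.0,0.12],[-0.0,-0.0,0.0]],[[0.12,0.0,0.12],[-0.0,-0.0,0.0]],[[0.12,0.0,0.11],[-0.0,-0.0,0.0]],[[0.12,0.0,0.12],[-0.0,-0.0,0.0]],[[0.11,0.0,0.12],[-0.0,-0.0,0.0]],[[0.0,0.0,0.0],[-0.0,-0.0,0.0]]]
```

View pics/t5.png

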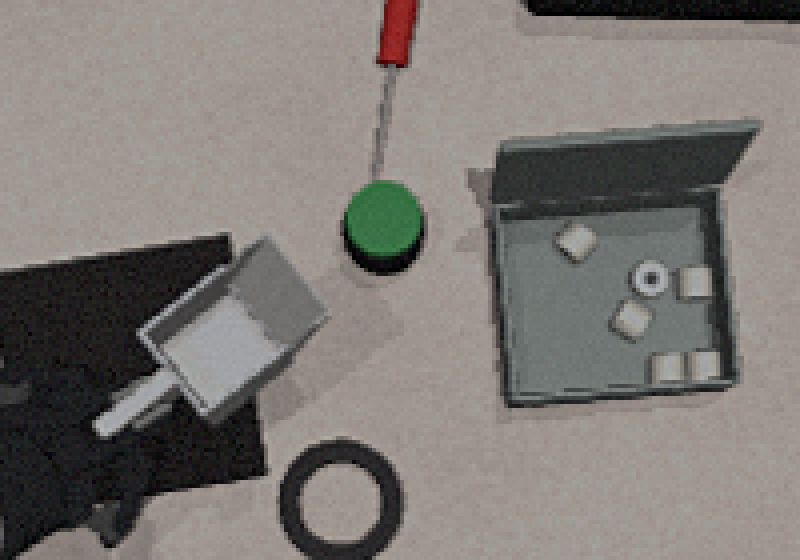

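Six rollers lie in the box, between (575,242) and (705,365) in the picture, and the cup is empty. Next I put it back on the mat.

```bash
python3 -m crank '[[[0.09,0.02,-0.04],[-0.07,0,-0.07]],[[0.08,0.04,-0.04],[-0.08,0,-0.08]],[[0.08,0.04,-0.04],[-0.07,-0.01,-0.07]],[[0.08,0.05,-0.03],[-0.07,0,-0.07]],[[0.07,0.06,-0.03],[-0.08,0,-0.08]],[[0.07,0.07,-0.03],[-0.07,0,-0.07]]]' >/dev/null; python3 -m crank '[[[0.12,0,0.12],[0,0,0]],[[0.11,0,0.12],[0,0,0]],[[0.12,0,0.12],[0,0,0]],[[0.12,0,0.11],[0,0,0]],[[0.12,0,0.12],[0,0,0]],[[0.11,0,0.12],[0,0,0]],[[0,0,0],[0,0,0]]]' >/dev/null; python3 - <<'E'
from h import *
log()
# cup floor/rim height in hand
f=grab_frame("scene"); P=cloud(f); R=Ro.from_euler("z",-12.3,degrees=True)
def place(cx,cy,z): return by_lip(np.array([cx,cy,z])+R.apply([67.5,0,97]),-12.3,0)
print(place(495,174,3)[0])
# rim of the cup: fit of top heights along cup x
l=R.inv().apply(P.reshape(-1,3)-[490,174,0]); m=(l[:,2]>60)&(l[:,2]<130)&(abs(l[:,1])<40)&(l[:,0]>-36)&(l[:,0]<72)
l=l[m]
for a in range(-34,72,12):
    q=l[(l[:,0]>=a)&(l[:,0]<a+12)]
    if len(q)>4: print(a,len(q),np.percentile(q[:,2],[50,90,97]).round(1),q[:,1].min().round(),q[:,1].max().round())
plan([place(495,174,5)+(5,),place(495,174,5)+(1,)])
E
```

```text
t 17.7 J [ 36.5 -13.9 126.5 -48.4  45.8 -12.5] p [443.3 182.2  73.6] r [-179.9   45.   167.3] F [-0.1 -1.  -1.7] g 0.153 98.54325413703918
[443.64162756 185.19793611  54.56497116]
-34 308 [ 92.2 113.9 115.6] -36.0 30.0
-22 30 [ 91.  114.7 115.7] -36.0 29.0
-10 36 [101.3 115.9 116.7] -36.0 30.0
2 35 [ 96.1 115.4 117.3] -36.0 29.0
14 37 [ 99.2 115.5 116.3] -36.0 31.0
26 34 [104.8 113.7 115. ] -36.0 31.0
38 49 [ 75.2 104.5 113.7] -36.0 30.0
50 48 [ 93.  122.9 125.1] -36.0 30.0
62 52 [111.6 117.5 120.6] -36.0 30.0
[[[0.03,0.0,0.03],[-0.0,0.0,-0.0]],[[0.03,0.01,0.02],[-0.0,0.0,-0.0]],[[0.02,0.0,0.03],[-0.0,0.0,-0.0]],[[0.03,0.01,0.02],[-0.0,0.0,-0.0]],[[0.03,0.0,0.03],[-0.0,0.0,-0.01]],[[-0.0,0.0,-0.0],[-0.0,0.0,0.0]]]
```

```bash
python3 -m crank '[[[0.03,0,0.03],[0,0,0]],[[0.03,0.01,0.02],[0,0,0]],[[0.02,0,0.03],[0,0,0]],[[0.03,0.01,0.02],[0,0,0]],[[0.02,0,0.03],[0,0,0]],[[0.01,0,0],[0,0,0]],[[0,0,0],[0,0,0]],[[0,0,0],[0,0,0]]]' >/dev/null; python3 -c "from h import *;log()"; python3 -m crank '[[[0.01,0,0.01],[0,0,0]],[[0,0,0],[0,0,0]]]' >/dev/null; python3 -c "from h import *;log()"
```

```text
t 18.75 J [ 36.9 -11.8 127.2 -50.9  43.9  -8.8] p [444.5 185.5  58.2] r [179.7  45.2 167.1] F [ 0.6 -0.1 -1.7] g 0.15 98.54335427284241
t 19.0 J [ 36.9 -11.6 127.3 -51.1  43.8  -8.5] p [444.4 185.4  56.5] r [179.7  45.2 167.1] F [-1.2  0.6 -0.9] g 0.15 98.54321837425232
```

```bash
python3 -m crank '[[[0.01,0,0.01],[0,0,0]],[[0,0,0],[0,0,0]],[[0,0,0],[0,0,0]]]' >/dev/null; python3 -c "from h import *;log()"; python3 -m crank '[[[0,0,0],[0,0,0]],[[0,0,0],[0,0,0]],[[0,0,0],[0,0,0]],[[0,0,0],[0,0,0]],[[0,0,0],[0,0,0]],[[0,0,0],[0,0,0]]]' 0.4 >/dev/null; python3 -c "from h import *;log()"
```

```text
t 19.38 J [ 36.9 -11.5 127.3 -51.3  43.6  -8.3] p [444.5 185.5  55.2] r [179.7  45.2 167.1] F [-0.3  0.2 -2.4] g 0.155 98.63997101783752
t 20.12 J [ 36.9 -11.5 127.3 -51.3  43.6  -8.3] p [444.4 185.5  55.2] r [179.7  45.2 167.1] F [-0.7 -0.1  0.3] g 0.703 0.0
```

```bash
python3 - <<'E'
from h import *
p,R=pose(); z=R.apply([0,0,1]); D=Ro.from_euler("xyz",[180,0,186.2],degrees=True)
c=np.array([559,-174,0]); X=np.array([np.cos(np.radians(6.2)),np.sin(np.radians(6.2)),0])
pre=c+128*X+[0,0,172]
s=plan([(p-120*z,R,4),([400,120,300],D,8)]); print(pre)
s=plan([(pre+[0,0,130],D,8)],start=s)
k=fitk().x; q=observe()["joint_positions"]
for P,Q in[(p-120*z,R),([400,120,300],D),(pre+[0,0,130],D),(pre,D)]: q,e=ik(P,Q,q,k);print(q.round(),round(e,2))
E
```

```text
[[[0.0,-0.0,-0.3],[0.0,0.0,0.0]],[[0.0,0.0,-0.3],[0.0,0.0,0.0]],[[-0.0,0.0,-0.3],[0.0,0.0,0.0]],[[-0.0,0.0,-0.3],[0.0,0.0,0.0]],[[-0.19,-0.09,-0.09],[-0.02,0.09,-0.04]],[[-0.18,-0.1,-0.11],[-0.01,0.1,-0.03]],[[-0.16,-0.1,-0.13],[-0.02,0.09,-0.04]],[[-0.15,-0.1,-0.15],[-0.01,0.09,-0.04]]]
[[[-0.12,-0.11,-0.16],[-0.02,0.1,-0.04]],[[-0.11,-0.11,-0.17],[-0.01,0.09,-0.03]],[[-0.08,-0.11,-0.19],[-0.02,0.09,-0.04]],[[-0.06,-0.11,-0.19],[-0.01,0.1,-0.04]]]
[ 686.25132339 -160.17608247  172.        ]
[[[-0.32,-0.39,-0.0],[-0.0,-0.0,0.0]],[[-0.31,-0.39,-0.01],[-0.0,-0.0,0.0]],[[-0.32,-0.38,0.0],[-0.0,-0.0,0.0]],[[-0.32,-0.39,-0.0],[-0.0,-0.0,0.0]],[[-0.32,-0.39,-0.01],[-0.0,-0.0,0.0]],[[-0.31,-0.39,0.0],[-0.0,-0.0,0.0]],[[-0.32,-0.38,-0.0],[-0.0,-0.0,0.0]],[[-0.32,-0.39,-0.01],[-0.0,-0.0,0.0]]]
[ 50. -25. 126. -45.  63. -12.] 0.0
[  9. -12.  87.   0. 105. -87.] 0.0
[ -18.   26.   45.    0.  109. -114.] 0.0
[ -18.   26.   59.    0.   95. -114.] 0.0
```

```bash
python3 -m crank '[[[0,0,-0.3],[0,0,0]],[[0,0,-0.3],[0,0,0]],[[0,0,-0.3],[0,0,0]],[[0,0,-0.3],[0,0,0]],[[-0.19,-0.09,-0.09],[-0.02,0.09,-0.04]],[[-0.18,-0.1,-0.11],[-0.01,0.1,-0.03]],[[-0.16,-0.1,-0.13],[-0.02,0.09,-0.04]],[[-0.15,-0.1,-0.15],[-0.01,0.09,-0.04]]]' >/dev/null; python3 -m crank '[[[-0.12,-0.11,-0.16],[-0.02,0.1,-0.04]],[[-0.11,-0.11,-0.17],[-0.01,0.09,-0.03]],[[-0.08,-0.11,-0.19],[-0.02,0.09,-0.04]],[[-0.06,-0.11,-0.19],[-0.01,0.1,-0.04]]]' -1 40 >/dev/null;  python3 -m crank '[[[-0.32,-0.39,0],[0,0,0]],[[-0.31,-0.39,-0.01],[0,0,0]],[[-0.32,-0.38,0],[0,0,0]],[[-0.32,-0.39,0],[0,0,0]],[[-0.32,-0.39,-0.01],[0,0,0]],[[-0.31,-0.39,0],[0,0,0]],[[-0.32,-0.38,0],[0,0,0]],[[-0.32,-0.39,-0.01],[0,0,0]]]' >/dev/null; python3 - <<'E'
from h import *
log()
f=grab_frame("top");cv2.imwrite("pics/t6.png",f["image"][120:270,170:400].repeat(3,0).repeat(3,1)); P=cloud(f)
R=Ro.from_euler("z",-12.3,degrees=True)
l=R.inv().apply(P.reshape(-1,3)-[495,174,0]); m=(l[:,2]>84)&(l[:,2]<112)&(abs(l[:,1])<45)&(abs(l[:,0])<105); q=P.reshape(-1,3)[m]
r=cv2.minAreaRect(q[:,:2].astype(np.float32)); print("cup",r)
D=Ro.from_euler("xyz",[180,0,186.2],degrees=True)
c=np.array([559,-174,0]); X=np.array([np.cos(np.radians(6.2)),np.sin(np.radians(6.2)),0]); pre=c+128*X+[0,0,172]
s=plan([(pre,D,5)])
w=[]
for a in list(range(92,-1,-8))+[0]:
    A=np.radians(a); rho=108; w.append((c+(70-rho*np.cos(A)+8*np.sin(A)+11)*X+[0,0,70.5+rho*np.sin(A)+8*np.cos(A)],D,1 if w else 3))
plan(w,start=s)
E
```

```text
t 22.62 J [-1.780e+01  2.640e+01  4.410e+01 -1.000e-01  1.096e+02 -1.141e+02] p [ 687.3 -161.3  301.8] r [-1.799e+02 -1.000e-01 -1.737e+02] F [0.1 0.1 0.2] g 0.001 0.0
cup ((484.7230224609375, 176.53030395507812), (67.05264282226562, 158.52427673339844), 76.82291412353516)
[[[0.01,0.01,0.25],[-0.0,-0.0,-0.0]],[[0.0,0.02,0.25],[-0.0,-0.0,-0.0]],[[0.01,0.01,0.25],[-0.0,-0.0,-0.0]],[[0.0,0.02,0.25],[-0.0,-0.0,-0.0]],[[0.01,0.01,0.25],[-0.0,-0.0,-0.0]]]
[[[0.12,0.0,-0.02],[-0.0,-0.0,-0.0]],[[0.12,0.0,-0.02],[-0.0,-0.0,-0.0]],[[0.11,0.0,-0.02],[-0.0,-0.0,-0.0]],[[0.15,0.0,-0.01],[-0.0,-0.0,-0.0]],[[0.15,0.0,0.02],[-0.0,-0.0,-0.0]],[[0.15,0.0,0.04],[-0.0,-0.0,-0.0]],[[0.14,0.0,0.05],[-0.0,-0.0,-0.0]],[[0.13,0.0,0.08],[-0.0,-0.0,-0.0]]]
[[[0.12,0.0,0.09],[-0.0,-0.0,-0.0]],[[0.11,0.0,0.11],[-0.0,-0.0,-0.0]],[[0.08,0.0,0.12],[-0.0,-0.0,-0.0]],[[0.08,0.0,0.14],[-0.0,-0.0,-0.0]],[[0.05,0.0,0.14],[-0.0,-0.0,-0.0]],[[0.03,0.0,0.14],[-0.0,-0.0,-0.0]],[[0.01,0.0,0.08],[-0.0,-0.0,-0.0]]]
```

View pics/t6.png

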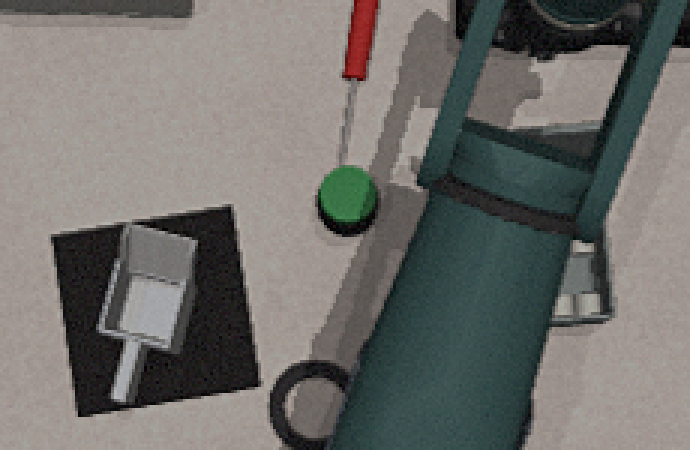

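The cup stands empty on the mat at (150,300) in the picture, with its centre at about (496,174). A black block lies behind the lid, so I'll check its extent before going down.

```bash
python3 - <<'E'
from h import *
for n,(a,b,c,d) in dict(top=(325,440,80,133),scene=(110,270,315,405)).items():
    P=np.load(n+"0.npy")[c:d,a:b].reshape(-1,3); P=P[(P[:,2]>15)&(P[:,2]<400)]; print(n,np.percentile(P,[1,50,99],axis=0).round())
E
```

```text
top [[ 769. -431.   39.]
 [ 831. -274.   90.]
 [ 908. -116.   98.]]
scene [[ 725. -435.   23.]
 [ 865. -280.   88.]
 [ 931. -118.   92.]]
```

The block is at most about 95 mm high and stays below the fingers. I'll descend and start pushing.

```bash
python3 -m crank '[[[0.01,0.01,0.25],[0,0,0]],[[0,0.02,0.25],[0,0,0]],[[0.01,0.01,0.25],[0,0,0]],[[0,0.02,0.25],[0,0,0]],[[0.01,0.01,0.25],[0,0,0]]]' >/dev/null; python3 -c "from h import *;log()"; python3 -m crank '[[[0.12,0,-0.02],[0,0,0]],[[0.12,0,-0.02],[0,0,0]],[[0.11,0,-0.02],[0,0,0]],[[0.15,0,-0.01],[0,0,0]],[[0.15,0,0.02],[0,0,0]],[[0.15,0,0.04],[0,0,0]]]' >/dev/null;  python3 -c "from h import *;log()"
```

```text
t 23.3 J [-1.730e+01  2.520e+01  6.000e+01 -1.000e-01  9.500e+01 -1.136e+02] p [ 682.  -153.4  176. ] r [-179.9   -0.2 -173.7] F [0.5 0.7 1.2] g -0.005 0.0
t 24.05 J [ -20.3   15.1   72.5   -0.    92.1 -116.6] p [ 603.7 -162.7  181.7] r [-179.8    0.3 -173.7] F [3.4 0.5 1.2] g 0.001 1.532373446971178
```

```bash
python3 -m crank '[[[0.14,0,0.05],[0,0,0]],[[0.13,0,0.08],[0,0,0]],[[0.12,0,0.09],[0,0,0]],[[0.11,0,0.11],[0,0,0]],[[0.08,0,0.12],[0,0,0]],[[0.08,0,0.14],[0,0,0]]]' >/dev/null; python3 -c "from h import *;log()"; python3 -m crank '[[[0.05,0,0.14],[0,0,0]],[[0.03,0,0.14],[0,0,0]],[[0.01,0,0.06],[0,0,0]],[[0,0,0],[0,0,0]]]' >/dev/null;  python3 -c "from h import *;log()"
```

```text
t 24.8 J [-2.330e+01  9.300e+00  8.640e+01 -1.000e-01  8.420e+01 -1.196e+02] p [ 537.1 -170.4  120.8] r [-179.8    0.  -173.7] F [-0.3 -1.3  2.9] g -0.001 1.4281994942575693
t 25.3 J [-2.37e+01  1.00e+01  9.00e+01 -1.00e-01  8.02e+01 -1.20e+02] p [ 527.6 -170.2   84.3] r [ 179.9   -0.2 -173.7] F [ 1.1 -0.7  0. ] g 0.0 0.0
```

```bash
python3 -m crank '[[[0,0,0.04],[0,0,0]],[[0,0,0],[0,0,0]]]' >/dev/null; python3 -c "from h import *;log()"; python3 -m crank '[[[0,0,0.02],[0,0,0]],[[0,0,0],[0,0,0]]]' >/dev/null;  python3 -c "from h import *;log()"
```

```text
t 25.55 J [-2.37e+01  1.01e+01  9.02e+01 -1.00e-01  7.98e+01 -1.20e+02] p [ 528.3 -170.5   81.5] r [-1.800e+02 -1.000e-01 -1.737e+02] F [-0.2 -0.4 -0. ] g 0.001 0.0
t 25.8 J [-2.37e+01  1.02e+01  9.03e+01 -1.00e-01  7.96e+01 -1.20e+02] p [ 528.3 -170.7   79.8] r [-1.799e+02 -1.000e-01 -1.737e+02] F [-0.3 -0.3  2.4] g -0.002 0.545467174379155
```

```bash
for i in 1 2; do python3 -m crank '[[[0,0,0.02],[0,0,0]],[[0,0,0],[0,0,0]]]' >/dev/null; python3 -c "from h import *;log()"; done
```

```text
t 26.05 J [-2.37e+01  1.02e+01  9.04e+01 -1.00e-01  7.94e+01 -1.20e+02] p [ 528.2 -170.7   78.5] r [-1.799e+02 -1.000e-01 -1.737e+02] F [-1.6  2.2  4.5] g -0.004 2.4035527276646462
t 26.3 J [-2.37e+01  1.02e+01  9.04e+01 -1.00e-01  7.94e+01 -1.20e+02] p [ 528.2 -170.7   78.4] r [-1.799e+02 -1.000e-01 -1.737e+02] F [-4.4  3.1 13. ] g 0.003 6.212270763498964
```

The tip stopped at z 78.4, which is the shut face height, with the force rising. I'll press a touch more, then withdraw and look.

```bash
python3 -m crank '[[[0,0,0.02],[0,0,0]],[[0,0,0],[0,0,0]],[[0,0,-0.06],[0,0,0]],[[0,0,-0.3],[0,0,0]],[[0,0,-0.4],[0,0,0]],[[0.4,0,-0.4],[0,0,0]],[[0.6,0,0],[0,0,0]],[[0.6,0,0],[0,0,0]]]' >/dev/null; python3 -m crank '[[[0.5,0,0],[0,0,0]],[[0,0,0],[0,0,0]],[[0,0,0],[0,0,0]]]' >/dev/null; python3 - <<'E'
from h import *
log()
f=grab_frame("scene");cv2.imwrite("pics/s7.png",f["image"][90:330,100:460].repeat(2,0).repeat(2,1)); P=cloud(f)
Xr=Ro.from_euler("z",6.2,degrees=True); l=Xr.inv().apply(P.reshape(-1,3)-[559,-174,0])
for a in range(-70,70,20):
    q=l[(abs(l[:,1])<70)&(l[:,0]>a)&(l[:,0]<a+20)&(l[:,2]<140)]; print(a+10,len(q),np.median(q[:,2]).round(1))
E
```

```text
t 27.68 J [-3.980e+01 -1.760e+01  1.036e+02 -1.000e-01  9.400e+01 -1.362e+02] p [ 320. -194.  190.] r [-1.799e+02 -1.000e-01 -1.737e+02] F [ 0.3 -0.8 -0.5] g -0.002 0.0
-60 322 76.3
-40 346 76.6
-20 352 76.8
0 365 76.5
20 373 76.8
40 398 76.7
60 1078 48.3
```

View pics/s7.png

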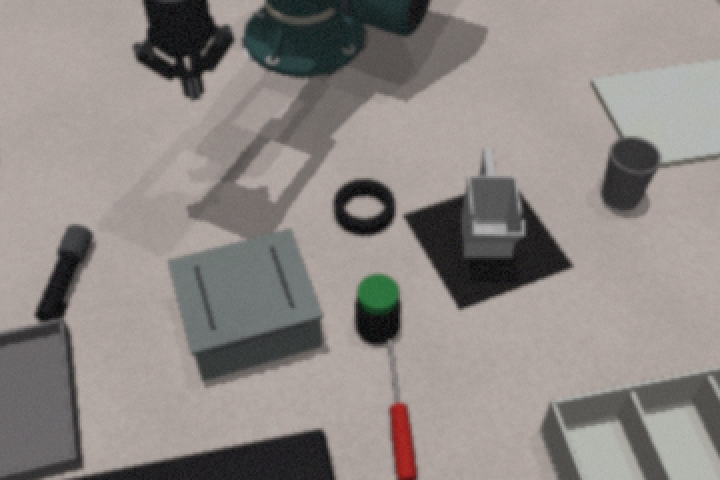

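The lid at (245,290) lies flat: its height is level at about 76.6 mm all across. The cup at (492,215) stands upright on the mat, the bystanders haven't moved, and the arm touches nothing.

```bash
python3 -c "from bench import *;print(sign_off())"
```

```text
the job is handed in; nothing more can be done
None
```

Job handed in at about 28 s of the 72 s allowed: all six rollers are in the box, the lid is fully shut, the empty cup stands upright near the middle of the mat, and the other things look unmoved.

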